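# Free the jammed condiment jar from the sprung-lid lunchbox

## Task

Press the red spring clip of the lunchbox so that its lid pops up, then swing the lid back and leave it standing steady, past upright. Draw the red-capped glass jar out of the corner where its foot is jammed under the ledge, slanting as it lies and without wrenching it against the box, then stand it upright in the middle of the cork coaster, without dropping it or knocking it over. Leave the black-capped jar, the bowl, the sauce bottle and the spoon where they are.

Things in the scene. Friction and masses are not known exactly. Their poses are not given: they have to be found in the camera images.
- lunchbox: Grey plastic lunchbox, fixed to the counter. Origin: centre of its underside; x points from the clip (front) side to the hinge side, z up. Outer 160 x 160 mm, 70 mm high to the rim (110 mm with the lid shut), walls 5 mm, floor 4 mm. A cross divider 4 mm thick along y, at x +23.5 mm, is 30 mm high above the counter; the jars' sides rest on it.
- ledge_mid (a point): Middle of the lower front edge of the ledge that runs inside along the whole hinge wall, in both corners there. It stands out 14 mm from that wall, 54 to 58 mm above the counter. The jars' feet are under it: lifted straight up a jar catches on it at once; drawn about 55 mm along its own slanting axis it comes free.
- lid (a joint): Hinge of the clear lid, an inverted tray 160 x 160 mm, 40 mm deep, walls 3 mm, 140 g. 0 = shut on the rim, grows as it opens (rad), 1.57 = standing upright, stop at 2.0. When the clip lets go a spring lifts it to between 0.6 and 1.2; from there it must be pushed (about 1 N at its free edge, along its arc); its stiff hinge keeps it wherever it is left. Open past upright it stands up to 230 mm high.
- lid_hinge (a point): Centre of the lid's hinge axis, on the rim, 70 mm above the counter; axis along the lunchbox's y. The point turns with the lid.
- lid_edge (a point): Middle of the free (front) lower edge of the lid, 160 mm from the hinge axis; shut it lies at the front rim, 70 mm high. A tab 7 mm long and 34 mm wide juts out from the lid there.
- clip (a joint): Rocker of the red spring clip on the front wall. 0 = latched, grows as its thumb pad is pressed down (rad), stop at 0.35; the lid is let go at about 0.2. Needs about 3 to 5 N on the pad, and springs back.
- clip_pad (a point): Place to press on the upper face of the clip's thumb pad: 60 mm above the counter, 48 mm out from the box's front wall. The pad is 40 mm wide (along the box's y), reaches 10 mm either side of this point along the box's x; press it down about 10 mm. The pivot is 38 mm from here towards the box.
- jar_center (a point): Centre (half-way up) of the clear glass jar with red flip-top cap: 40 x 40 mm square body, 70 mm tall, with a 38 x 38 mm cap of 20 mm above it: 90 mm in all, 110 to 230 g. z runs from foot to cap, x and y across its flat sides. It leans 28 degrees in a hinge-side corner: foot on the floor at the hinge wall, cap up, towards the clip side and above the rim, y level along the lunchbox's y, 6 mm from the side wall.
- jar2_center (a point): Centre of the second jar, amber glass with black cap, same size and axes, leaning in the other hinge-side corner. To be left alone.
- coaster_top (a point): Centre of the upper face of the round cork coaster, fixed, 96 mm across, 6 mm thick.
- bowl: Blue ceramic bowl, 124 mm across, 55 mm high, origin at the centre of its underside. Bystander.
- sauce: Green glass sauce bottle with red cap, 56 mm across, 170 mm high, origin at the centre of its underside; stands 110 to 140 mm from the coaster's centre, on the far side from the robot. Bystander.
- spoon: Green silicone spoon, 190 mm long, lying flat on the counter along its x, origin on its underside. Bystander.
Things that resemble listed ones, but are neither listed nor needed, are in the scene too. What is meant by the part that bears coaster_top is not pink or turquoise, and is the larger of those in its own colour.

How it is judged:
By the outcome, as a careful person would: the job done as asked, in the order asked, and still so for the second after the job is handed in, with the robot touching nothing.
It also fails if it takes over 64 s, if anything falls off the work surface, if the arm or the gripper's body presses on something with over 40 N, if the wrist force passes 120 N, or if a joint passes its speed limit or range.

## Robot

A 6-joint arm with a two-finger parallel gripper is mounted at the origin on the work surface. World frame = base frame: x ahead of the robot, y to its left, z up, the work surface at z = 0. Lengths are in m, angles in degrees, forces in N, time in s.
With the tool pointing down it reaches from about 0.35 to 1 m from the base axis. Payload 7.1 kg.
Tool frame: the origin (TCP) lies midway between the tips of the shut fingers; the grasp point (between the pads) lies grasp_offset behind it (grasp_offset is the distance from the TCP to the grasp point, in m); z points along the fingers, x is the direction in which the jaws open and shut, and the axes are right-handed (so a half turn about z gives the same grasp; the last joint's range is limited). The gripper opens to 85 mm and grips with 20 to 120 N. Pads are 22 mm wide; open, the fingers measure 114 mm over their backs; the gripper's body (76 mm by 85 mm) begins 54 mm behind the grasp point. The pads swing forward as they close: fully open they stand 13 mm farther back than shut.
Start: joints at [-73.339, 24.242, 93.386, -0, 62.372, -1.089], TCP at [0.191, -0.595, 0.231] pointing down, gripper open.
Joint ranges: [-172.04, 172.04], [-51.8, 120.97], [4.93, 147.93], [-75.15, 255.16], [6.16, 154.13], [-145.62, 145.62]. Speed limits (degrees/s): [136.94, 136.94, 172.46, 180, 180, 180].

## Interface

Orientations are given as a 3x3 rotation matrix whose columns are the frame's x, y, z axes.
In Python, from station import get_state, camera, close_job, grasp_offset gives the robot as it stands.
- The arm moves only by the tool drive_tool, never from a script. Its argument "increments" is one flat list of numbers, 7 for each row, row after row: the turn, a rotation vector about the tool's x, y, z in rad, then the shift along the tool's x, y, z in cm, then the finger opening in cm, from 0 to 8.54. A call has 1 to 20 rows; each row shifts and turns the commanded pose from where the row before left it, along the tool's axes as they then stand; what a row does not reach is not made up. A row lasts 1/8 s, in which the tool goes at most 62.5 mm and 10.7 degrees, less where a joint would pass 70% of its speed; a pose out of reach is approached as far as the arm can. A call is refused whole if a number of a shift passes 6.25 or a number of a turn 0.188, either way. A call with a gripper value outside its range is refused whole. The fingers move at their own pace and stop on an object; "newtons" is the grip in N (left out, the last holds). Time passes only in rows, so rows that do not move let the fingers close. It gives the time, the measured TCP pose, the force and the opening at its end, in the units of the state.
- get_state(): the state, without advancing time (a new reading comes with each control period).
- camera(name): name is "side" or "top" or "wrist"; returns a dict with "color" (384x512x3 uint8, blue, green, red), "mtx" (3x3 intrinsics, pixels), "distortion" ([k1, k2, p1, p2, k3] as OpenCV has them; the pictures are not rectified), "position" and "rotation" of the camera in the world; the wrist camera has in their place "hand_eye" (4x4, takes a point from camera to tool coordinates, whose origin is the TCP and whose axes are the tool frame's). Camera axes: x right, y down, z forward; pixel columns grow to the right and rows downward; lengths in m; the calibration is good to about 2 mm. A picture is of the moment at which its call begins: read the wrist's pose just before it. There is no depth.
- close_job(): hands the job in, once; it reports no verdict.
The state is a dict: "time": time; "joint_positions": joint angles; "qd": joint speeds; "tau": joint torques, N m; "tcp_pos": TCP position; "tool_rot": TCP orientation; "force": force on the tool from outside, world axes, zero at the start; "moment": the same for the moment, N m; "finger_gap": opening from 0.0 (shut) to 1.0 (fully open).
Only numpy, scipy, OpenCV 4.12 (cv2) and the standard library are available. Lean on these libraries where they do the work, as an engineer would, in place of code of your own. Each camera call takes 0.05 s, during which the arm holds its last target. There are 200 camera calls.

## Working session

There is one attempt and no reset: what is moved stays moved. The work goes in short steps, Python scripts to look and compute and a tool call to move; the robot and the scene stay as the last step left them, time stands still between calls to the robot, and variables do not carry over. Pictures are saved under pics/ and viewed, about 8 in all and at most 12, crops included, and the job is handed in when it is done.

Besides the shell and the picture viewer there is one more tool, called after "Call:" in YAML: its name, and indented under it one key for each argument. drive_tool: Moves the arm, as the interface text tells. Its arguments: {"type":"object","properties":{"increments":{"type":"array","items":{"type":"number"}},"newtons":{"type":"number"}},"required":["increments"]}

```bash
ls; mkdir -p pics; python3 - <<'E'
from station import *
import cv2,numpy as np
print(grasp_offset,get_state())
for n in ["side","top"]:
    c=camera(n); cv2.imwrite(f"pics/{n}0.png",cv2.resize(c["color"],(800,600),interpolation=cv2.INTER_CUBIC)); print(n,c["mtx"],c["distortion"],c["position"],c["rotation"])
    np.savez(f"{n}.npz",**c)
E
```

```text
pics
0.0187 {'time': 0.0, 'joint_positions': array([-7.33395192e+01,  2.42856545e+01,  9.34313946e+01,  4.73485419e-04,
        6.23734380e+01, -1.08812037e+00]), 'qd': array([-0.04237961, -0.02466925,  0.06430616,  0.00484472, -0.19632621,
        0.07544973]), 'tau': array([-1.27929643e-04, -5.57385349e+01, -2.81743866e+01, -4.13475129e-05,
        7.27073129e-03,  8.70732350e-06]), 'tcp_pos': array([ 0.19039912, -0.59471284,  0.23053263]), 'tool_rot': array([[ 3.04837039e-01, -9.52404421e-01, -4.45770234e-04],
       [-9.52403216e-01, -3.04837363e-01,  1.51509945e-03],
       [-1.57887484e-03, -3.73054267e-05, -9.99998753e-01]]), 'force': array([-0.5247193 , -0.21234895,  0.49955132]), 'moment': array([0.04102667, 0.00019312, 0.03577177]), 'finger_gap': 1.000823804737944}
side [[395.22928286   0.         257.03179516]
 [  0.         395.22928286 187.67084065]
 [  0.           0.           1.        ]] [-0.06180395  0.          0.          0.          0.        ] [0.17753405 0.91323676 0.83237472] [[-0.94488612 -0.18756564  0.26834558]
 [-0.32730383  0.56094278 -0.76040476]
 [-0.00790071 -0.80632644 -0.59141799]]
top [[416.56830655   0.         252.72810724]
 [  0.         416.56830655 198.32440698]
 [  0.           0.           1.        ]] [-0.12031268  0.          0.          0.          0.        ] [ 0.33717992 -0.04460981  1.13169214] [[-0.00891153 -0.98471187  0.173963  ]
 [-0.99954922  0.01375985  0.0266837 ]
 [-0.02866946 -0.17364679 -0.9843906 ]]
```

View pics/top0.png

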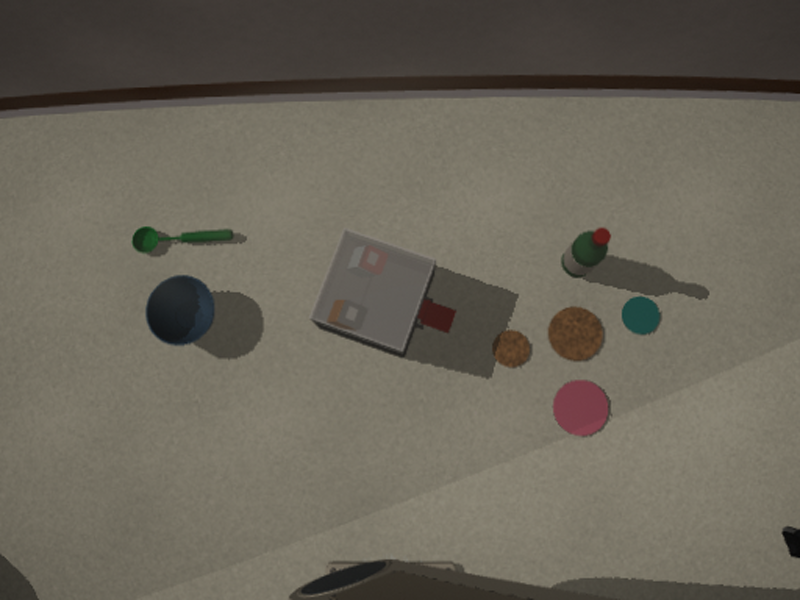

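View pics/side0.png

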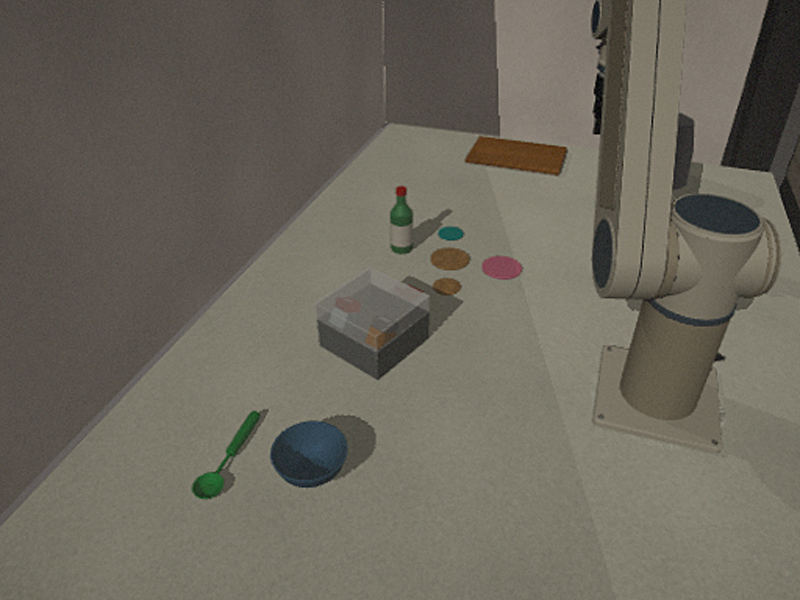

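Top view (800x600 pixels): the lunchbox is at about (373,293), with its red clip at (437,316). The red jar (372,260) leans in the far hinge-side corner and the amber jar (347,313) in the near one. There are four disc candidates: large cork (576,333), small cork (512,349), pink (581,408) and turquoise (641,315). Large cork fits, because it is neither pink nor turquoise and is the larger of the two cork ones. I'll confirm that in an enlarged crop.

```bash
python3 - <<'E'
import numpy as np,cv2
t=np.load("top.npz")["color"]; s=np.load("side.npz")["color"]
a=t[140:290,190:420]; a=cv2.resize(a,None,fx=3.45,fy=3.45,interpolation=cv2.INTER_CUBIC)
cv2.imwrite("pics/crop_top.png",np.clip(a*1.5,0,255).astype(np.uint8)); print(a.shape)
E
```

```text
(518, 794, 3)
```

View pics/crop_top.png

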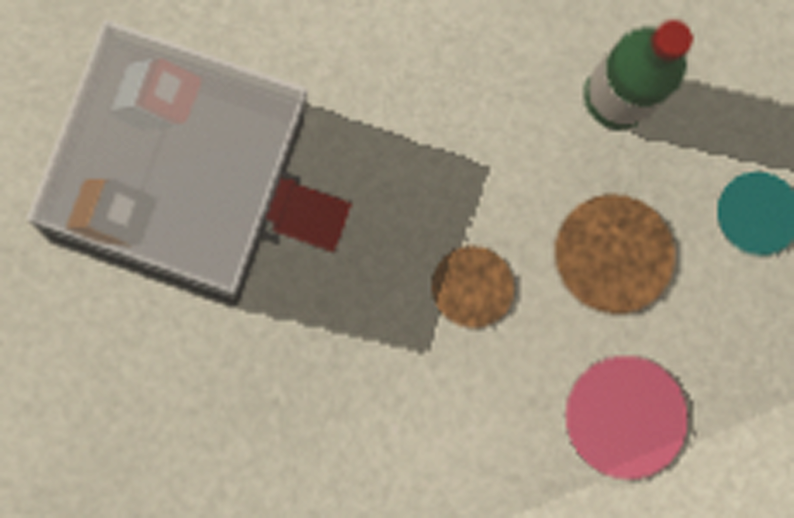

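The crop confirms the large cork coaster, centred at crop (616,254). Lid corners in the crop are (107,27), (304,94), (235,293) and (33,221). The outer end of the clip pad runs from (351,202) to (335,251).

```bash
cat > h.py <<'E'
import numpy as np,cv2
from scipy.optimize import least_squares
def ray(c,uv):
    p=cv2.undistortPoints(np.array(uv,float).reshape(-1,1,2),c["mtx"],c["distortion"]).reshape(-1,2)
    return np.c_[p,np.ones(len(p))]@c["rotation"].T
def onz(c,uv,z):
    d=ray(c,uv); return c["position"]+d*((z-c["position"][2])/d[:,2])[:,None]
def proj(c,P):
    R=c["rotation"]; return cv2.projectPoints(np.array(P,float).reshape(-1,1,3),cv2.Rodrigues(R.T)[0],-R.T@c["position"],c["mtx"],c["distortion"])[0].reshape(-1,2)
def box2w(b,p): 
    c,s=np.cos(b[2]),np.sin(b[2]); p=np.atleast_2d(p); return np.c_[b[0]+c*p[:,0]-s*p[:,1],b[1]+s*p[:,0]+c*p[:,1],p[:,2]]
E
python3 - <<'E'
from h import *
t=dict(np.load("top.npz")); s=dict(np.load("side.npz"))
f=lambda q:np.array(q,float)/3.45+[190,140]
f=lambda q:(np.array(q,float)+.5)/3.45-.5+[190,140]
uv=f([(107,27),(304,94),(235,293),(33,221),(351,202),(335,251)])
print("corners",onz(t,uv[:4],.11).round(4))
# box axes: x from clip to hinge. hinge side = left; image left = +y world
P=[(.08,-.08,.11),(-.08,-.08,.11),(-.08,.08,.11),(.08,.08,.11),(-.138,-.02,.06),(-.138,.02,.06)]
r=least_squares(lambda b:(proj(t,box2w(b,P))-uv).ravel(),[.55,.05,1.3])
print(r.x,r.fun.round(2).reshape(-1,2)); b=r.x; np.save("box.npy",b)
print("deg",np.degrees(b[2]))
# coaster by segmentation in both
for n,c,box in (("top",t,(330,190,30)),("side",s,None)):
    u=f([(616,254)])[0] if n=="top" else np.array([450,259])*.64
    print(n,onz(c,[u],.006).round(4))
    hsv=cv2.cvtColor(cv2.medianBlur(c["color"],3),cv2.COLOR_BGR2HSV); m=cv2.inRange(hsv,(5,95,40),(18,255,255))
    k,l,st,ce=cv2.connectedComponentsWithStats(m)
    for i in range(1,k):
        if st[i,4]>60: print(st[i],ce[i],onz(c,[ce[i]],.006).round(4))
W=lambda p:box2w(b,p)[0].round(4)
print("pad",W((-.128,0,.06)),"edge",W((-.08,0,.07)),"hinge",W((.08,0,.07)),"center red",)
# overlay on side image
im=cv2.resize(s["color"][150:260,180:330],None,fx=5,fy=5,interpolation=cv2.INTER_CUBIC)
for p in P+[(x,y,0) for x in(-.08,.08) for y in (-.08,.08)]:
    q=(proj(s,box2w(b,p))[0]+.5-[180,150])*5
    cv2.circle(im,tuple(int(v) for v in q),4,(0,255,0),1)
cv2.imwrite("pics/side_c.png",np.clip(im*1.5,0,255).astype(np.uint8))
E
```

```text
corners [[ 0.651   0.064   0.11  ]
 [ 0.5974 -0.0808  0.11  ]
 [ 0.4519 -0.0287  0.11  ]
 [ 0.506   0.1171  0.11  ]]
[0.5523939  0.01852391 1.22435375] [[-1.01 -1.4 ]
 [ 1.19 -1.2 ]
 [ 0.34  0.76]
 [-1.55  0.67]
 [ 0.63  0.43]
 [ 0.39  0.58]]
deg 70.1503023515459
top [[ 0.4902 -0.3293  0.006 ]]
[282  48  99   9 610] [328.23770492  51.63934426] [[ 0.9757 -0.2426  0.006 ]]
[116  52  65  10 323] [145.79256966  56.05263158] [[0.9768 0.305  0.006 ]]
[56 61 34  5 92] [72.17391304 62.90217391] [[0.9671 0.5381 0.006 ]]
[211 192   9  15  65] [214.50769231 198.63076923] [[0.5367 0.0912 0.006 ]]
[351 197  35  34 925] [367.90162162 213.24648649] [[ 0.4903 -0.3285  0.006 ]]
[315 212  25  23 434] [326.88709677 222.79723502] [[ 0.4658 -0.2149  0.006 ]]
side [[ 0.4866 -0.3206  0.006 ]]
[ 298   87   65   25 1062] [330.99905838  98.92278719] [[ 0.4448 -0.9947  0.006 ]]
[276 159  24  14 277] [287.53068592 165.38267148] [[ 0.489  -0.3226  0.006 ]]
[277 178  18  11 145] [285.76551724 182.88275862] [[ 0.4641 -0.2095  0.006 ]]
[235 210  13  13  89] [240.59550562 215.62921348] [[0.5529 0.0117 0.006 ]]
pad [ 0.5089 -0.1019  0.06  ] edge [ 0.5252 -0.0567  0.07  ] hinge [0.5796 0.0938 0.07  ] center red
```

View pics/side_c.png

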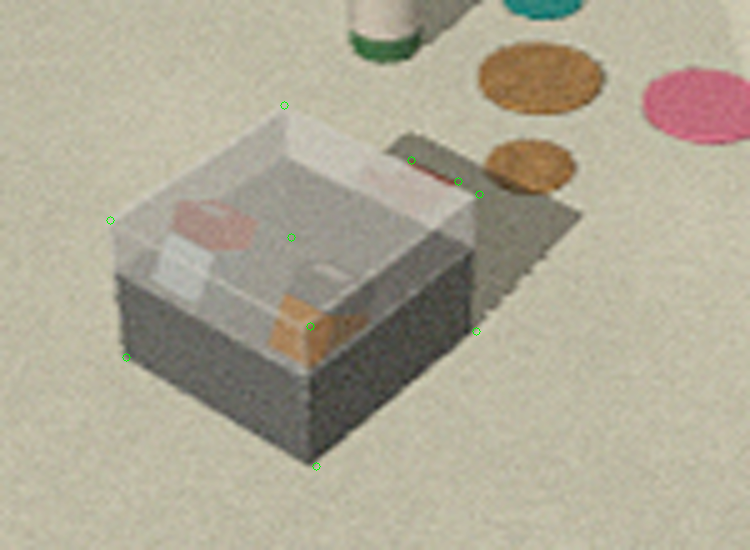

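```bash
cat >> h.py <<'E'
from scipy.spatial.transform import Rotation as Ro
def plan(s,p,R,step=.05):
    """print turn and shift from the measured pose to (p,R): shift in present tool axes, then turn"""
    R0=s["tool_rot"]; d=R0.T@(np.array(p)-s["tcp_pos"])*100; rv=Ro.from_matrix(R0.T@R).as_rotvec()
    nt=int(np.ceil(np.abs(rv).max()/.18)) ; ns=int(np.ceil(np.linalg.norm(d)/step/100))
    print("shift cm",d.round(2),"rows",ns,"each",(d/max(ns,1)).round(2),"| turn",rv.round(3),"rows",nt,"each",(rv/max(nt,1)).round(4))
    print("  shift in target axes cm",(R.T@(np.array(p)-s["tcp_pos"])*100).round(2))
def tool(b,zbox,xbox):
    """tool rotation from box-frame approach z and jaw x"""
    z=np.array(zbox,float); z/=np.linalg.norm(z); x=np.array(xbox,float); x-=z*(x@z); x/=np.linalg.norm(x)
    return Ro.from_euler("z",b[2]).as_matrix()@np.c_[x,np.cross(z,x),z]
E
python3 - <<'E'
from h import *
from station import *
t=dict(np.load("top.npz")); s=dict(np.load("side.npz"))
f=lambda q:(np.array(q,float)+.5)/3.45-.5+[190,140]
g=lambda q:(np.array(q,float)+.5)/5-.5+[180,150]
uv=f([(107,27),(304,94),(235,293),(33,221),(351,202),(335,251)])
P=[(.08,-.08,.11),(-.08,-.08,.11),(-.08,.08,.11),(.08,.08,.11),(-.138,-.02,.06),(-.138,.02,.06)]
us=g([(114,225),(122,345),(310,465),(473,330),(286,110)]); Q=[(.08,-.08,.11),(.08,-.08,0),(.08,.08,0),(-.08,.08,0),(-.08,-.08,.11)]
# note which corner is which in the side view by projection
r=least_squares(lambda b:np.r_[(proj(t,box2w(b,P))-uv).ravel(),(proj(s,box2w(b,Q))-us).ravel()],np.load("box.npy"))
print(r.x,np.degrees(r.x[2]),r.fun.round(1).reshape(-1,2).tolist()); np.save("box.npy",r.x); b=r.x
print("pad",box2w(b,(-.128,0,.06)))
S=get_state(); a=np.radians(15)
plan(S,(.40,-.27,.30),tool(b,(0,0,-1),(0,-1,0)))
E
```

```text
[0.55294535 0.01837726 1.21872033] 69.82753140293994 [[-0.7, -1.7], [1.4, -1.2], [0.2, 0.6], [-1.6, 0.2], [0.6, 0.5], [0.3, 0.6], [-0.9, -1.2], [0.7, 2.2], [0.8, 0.2], [0.5, 0.2], [-0.3, -1.1]]
pad [[ 0.5088049  -0.10177107  0.06      ]]
shift cm [-24.55 -29.86  -6.9 ] rows 8 each [-3.07 -3.73 -0.86] | turn [-0.001  0.001 -0.909] rows 6 each [-1.000e-04  2.000e-04 -1.515e-01]
  shift in target axes cm [  8.47 -37.71  -6.94]
```

Call:
drive_tool:
  increments: [0,0,0,-3.07,-3.73,-0.86,0,0,0,0,-3.07,-3.73,-0.86,0,0,0,0,-3.07,-3.73,-0.86,0,0,0,0,-3.07,-3.73,-0.86,0,0,0,0,-3.07,-3.73,-0.86,0,0,0,0,-3.07,-3.73,-0.86,0,0,0,0,-3.07,-3.73,-0.86,0,0,0,0,-3.07,-3.73,-0.86,0,0,0,-0.1515,0,0,0,0,0,0,-0.1515,0,0,0,0,0,0,-0.1515,0,0,0,0,0,0,-0.1515,0,0,0,0,0,0,-0.1515,0,0,0,0,0,0,-0.1515,0,0,0,0,0,0,0,0,0,0,0,0,0,0,0,0,0,0]
  newtons: 60

```text
time: 2.1
tcp_pos: [0.3998, -0.2703, 0.3]
tool_rot: [[0.938, -0.347, -0.0], [-0.347, -0.938, 0.0], [-0.0, -0.0, -1.0]]
force: [0.1, 0.5, 0.3]
finger_gap: 0.001
```

```bash
python3 - <<'E'
from h import *
from station import *
S=get_state(); c=camera("wrist"); cv2.imwrite("pics/w1.png",np.clip(cv2.resize(c["color"],(800,600),interpolation=cv2.INTER_CUBIC)*1.4,0,255).astype(np.uint8))
T=np.eye(4);T[:3,:3]=S["tool_rot"];T[:3,3]=S["tcp_pos"];T=T@c["hand_eye"]
c["position"]=T[:3,3];c["rotation"]=T[:3,:3]; np.savez("w1.npz",**c)
print(S["tcp_pos"],c["position"],c["rotation"][:,2],S["joint_positions"])
b=np.load("box.npy"); k=800/512
for n,p in (("coaster",(.4896,-.326,.006)),("pad",box2w(b,(-.128,0,.06))[0]),("lidcorner",box2w(b,(-.08,-.08,.11))[0]),("lidcorner+",box2w(b,(-.08,.08,.11))[0])): print(n,((proj(c,p)[0]+.5)*k-.5).round(1))
E
```

```text
[ 0.39978671 -0.27026901  0.29997885] [ 0.42696    -0.19542696  0.44284062] [-0.10854597 -0.29096798 -0.95055532] [-3.54736172e+01  7.37359709e+00  1.06882747e+02  1.04177698e-03
  6.57619630e+01 -1.51407655e+01]
coaster [528.3 245.7]
pad [473.  -66.9]
lidcorner [ 630.2 -180.8]
lidcorner+ [ 336.8 -188.9]
```

View pics/w1.png

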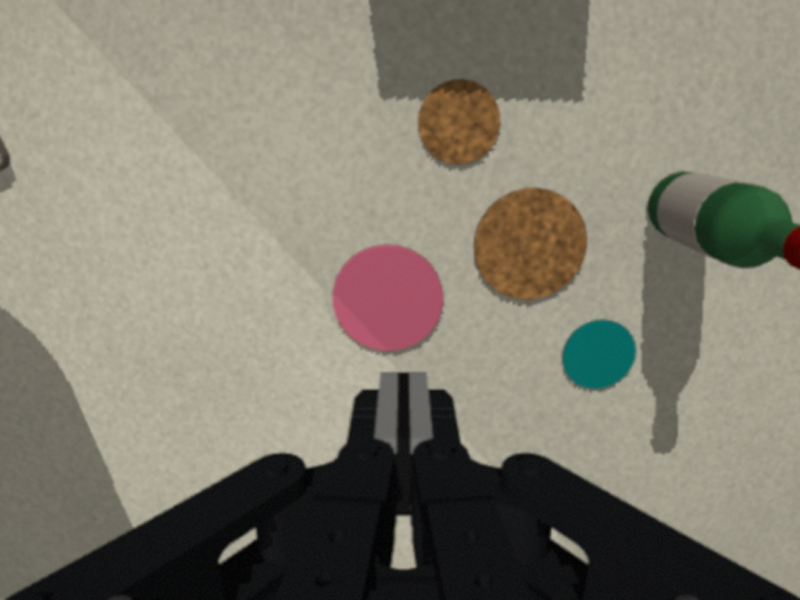

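The wrist view shows the large cork at (530.5,245), against (528,246) predicted, so the estimates agree to about 2 mm. Next I'll tilt the tool so that its body and camera clear the lid, and press the clip.

```bash
python3 - <<'E'
from h import *
from station import *
c=dict(np.load("w1.npz")); print("coaster wrist",onz(c,[np.array([530.5,245])*.64-.18],.006))
b=np.load("box.npy"); S=get_state(); t=np.radians(25)
R=tool(b,(np.sin(t),0,-np.cos(t)),(0,-1,0))
plan(S,box2w(b,(-.120,0,.10))[0],R)
print("world down 1cm in tool",R.T@[0,0,-1])
E
```

```text
coaster wrist [[ 0.4914587  -0.32608769  0.006     ]]
shift cm [  4.38 -20.39  20.  ] rows 6 each [ 0.73 -3.4   3.33] | turn [ 0.436 -0.    -0.002] rows 3 each [ 1.454e-01 -1.000e-04 -8.000e-04]
  shift in target axes cm [  4.42 -10.02  26.74]
world down 1cm in tool [0.         0.42261826 0.90630779]
```

Call:
drive_tool:
  increments: [0.1454,0,0,0,0,0,0,0.1454,0,0,0,0,0,0,0.1454,0,0,0,0,0,0,0,0,0,0.63,-1.43,3.82,0,0,0,0,0.63,-1.43,3.82,0,0,0,0,0.63,-1.43,3.82,0,0,0,0,0.63,-1.43,3.82,0,0,0,0,0.63,-1.43,3.82,0,0,0,0,0.63,-1.43,3.82,0,0,0,0,0.63,-1.43,3.82,0,0,0,0,0,0.42,0.91,0,0,0,0,0,0.42,0.91,0,0,0,0,0,0.42,0.91,0,0,0,0,0,0.1,0.2,0,0,0,0,0,0,0,0]

```text
time: 4.03
tcp_pos: [0.5116, -0.0948, 0.0679]
tool_rot: [[0.938, -0.313, 0.146], [-0.346, -0.851, 0.396], [0.0, -0.423, -0.906]]
force: [-0.2, 0.7, -0.2]
finger_gap: -0.001
```

Call:
drive_tool:
  increments: [0,0,0,0,0.13,0.27,0,0,0,0,0,0.13,0.27,0,0,0,0,0,0.13,0.27,0]

```text
time: 4.4
tcp_pos: [0.5117, -0.0946, 0.0588]
tool_rot: [[0.939, -0.312, 0.146], [-0.345, -0.851, 0.396], [0.001, -0.422, -0.906]]
force: [-1.4, -2.0, 2.1]
finger_gap: -0.0
```

Contact has started. I'll press another 6 mm.

Call:
drive_tool:
  increments: [0,0,0,0,0.13,0.27,0,0,0,0,0,0.13,0.27,0,0,0,0,0,0,0,0]

```text
time: 4.78
tcp_pos: [0.5116, -0.0947, 0.0526]
tool_rot: [[0.939, -0.313, 0.146], [-0.345, -0.851, 0.396], [0.0, -0.422, -0.906]]
force: [-0.6, -2.9, 3.1]
finger_gap: 0.001
```

```bash
python3 - <<'E'
from h import *
from station import *
c=camera("side"); np.savez("s2.npz",**c); s=np.load("side.npz")
im=cv2.resize(c["color"][100:260,160:330],None,fx=4,fy=4,interpolation=cv2.INTER_CUBIC)
cv2.imwrite("pics/s2.png",np.clip(im*1.5,0,255).astype(np.uint8))
print(np.abs(c["color"].astype(int)-s["color"])[150:215,200:270].mean(), get_state()["tcp_pos"],get_state()["force"])
E
```

```text
16.193186813186813 [ 0.51159402 -0.09468458  0.05271727] [-1.70631575 -3.45113629  1.29016541]
```

View pics/s2.png

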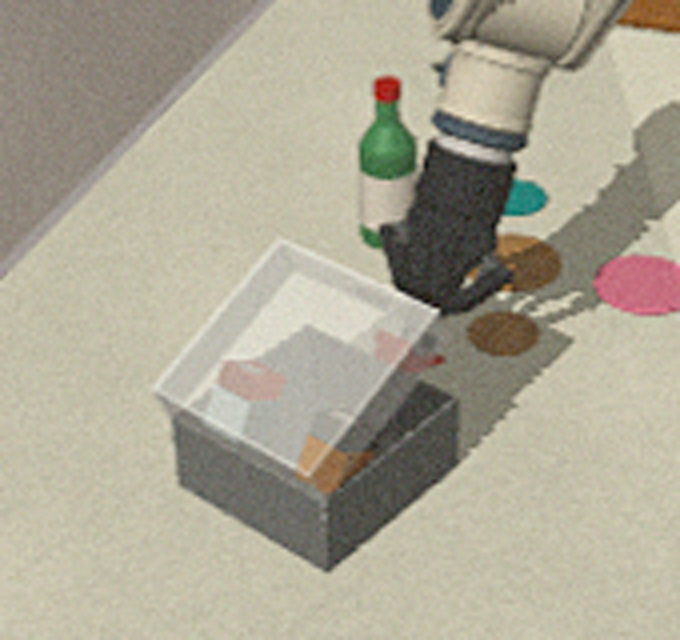

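The lid has popped; its front top corners are at crop (438,311) and (285,240). I'll fit the angle, then back off and look again in case it is still moving.

Call:
drive_tool:
  increments: [0,0,0,0,-0.4,-2,0,0,0,0,0,0,-4,0,0,0,0,0,0,-4,0,0,0,0,0,0,0,0]

```text
time: 5.32
tcp_pos: [0.4994, -0.1323, 0.1485]
tool_rot: [[0.938, -0.311, 0.15], [-0.346, -0.852, 0.394], [0.005, -0.422, -0.907]]
force: [0.8, 0.2, -0.8]
finger_gap: 0.002
```

```bash
cat >> h.py <<'E'
def lidpt(b,th,x,y,h):
    "point of the lid, x from hinge (negative to the front), h above its lower rim"
    return box2w(b,(.08+x*np.cos(th)+h*np.sin(th),y,.07-x*np.sin(th)+h*np.cos(th)))[0]
E
python3 - <<'E'
from h import *
from station import *
b=np.load("box.npy"); s=dict(np.load("s2.npz"))
obs=np.array([(438,311),(285,240)])/4-.4+[160,100]
f=lambda t:np.r_[proj(s,lidpt(b,t[0],-.16,.08,.04))[0]-obs[0],proj(s,lidpt(b,t[0],-.16,-.08,.04))[0]-obs[1]]
r=least_squares(f,[.7]); print(r.x,r.fun.round(1))
S=get_state(); c=camera("side"); np.savez("s3.npz",**c)
print(np.abs(c["color"].astype(int)-s["color"])[155:215,198:262].mean()); 
t=np.radians(25);R=tool(b,(np.sin(t),0,-np.cos(t)),(0,-1,0)); n=np.array([.906,0,.423]); z=np.array([.423,0,-.906])
last=S["tcp_pos"]; plan(S,S["tcp_pos"],R)
for th,off in ((.7,.035),(.7,.01),(.9,.01),(1.1,.01),(1.3,.01),(1.5,.01),(1.7,.01),(1.85,.01)):
    E=np.array([.08-.16*np.cos(th),0,.07+.16*np.sin(th)])+.02*z-off*n
    p=box2w(b,E)[0]; print(th,p.round(3),(R.T@(p-last)*100).round(2)); last=p
E
```

```text
[0.38178184] [ 1.2 -0.1 -0.6 -0.4]
10.713715277777778
shift cm [0. 0. 0.] rows 0 each [0. 0. 0.] | turn [ 0.001 -0.005  0.001] rows 1 each [ 0.0011 -0.0054  0.0013]
  shift in target axes cm [0. 0. 0.]
0.7 [ 0.53  -0.043  0.14 ] [-0.17 -8.19  4.75]
0.7 [ 0.538 -0.022  0.151] [-0.  -2.5 -0. ]
0.9 [ 0.546 -0.     0.173] [ 0.   -3.02 -1.05]
1.1 [0.555 0.025 0.19 ] [-0.   -3.17 -0.43]
1.3 [0.566 0.053 0.202] [ 0.   -3.19  0.21]
1.5 [0.576 0.082 0.207] [-0.   -3.08  0.84]
1.7 [0.587 0.112 0.206] [ 0.   -2.85  1.43]
1.85 [0.596 0.134 0.201] [-0.   -1.92  1.43]
```

```bash
python3 - <<'E'
from h import *
c=dict(np.load("s3.npz"))
im=cv2.resize(c["color"][100:260,160:330],None,fx=4,fy=4,interpolation=cv2.INTER_CUBIC)
b=np.load("box.npy")
for th in np.arange(.4,1.31,.1):
  for y in(.08,-.08):
    q=(proj(c,lidpt(b,th,-.16,y,.04))[0]-[160,100]+.4)*4
    cv2.circle(im,tuple(int(v) for v in q),3,(0,255 if round(th*10)%2 else 0,255),1)
cv2.imwrite("pics/s3.png",np.clip(im*1.5,0,255).astype(np.uint8))
E
```

```text
(no output)
```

View pics/s3.png

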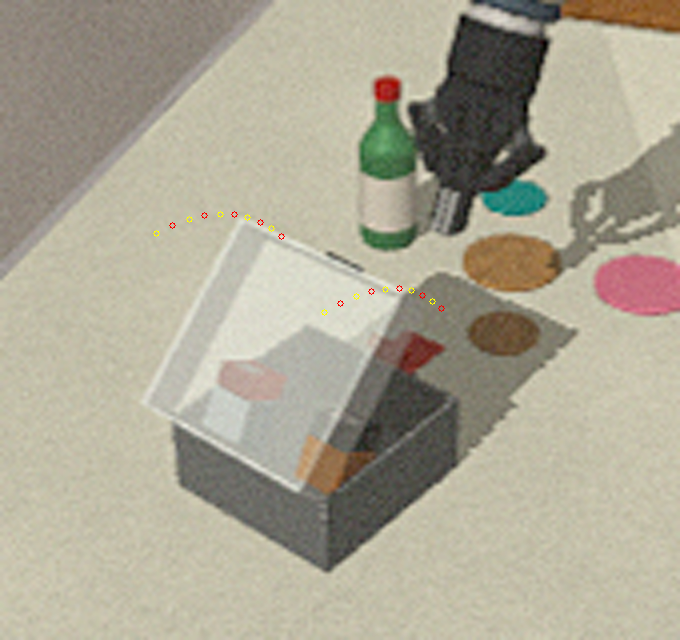

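Reading the overlay, the lid is at about 0.75 rad (corner at (240,217)). I'll push it along its arc.

Call:
drive_tool:
  increments: [0,0,0,-0.05,-2.7,1.6,0,0,0,0,-0.05,-2.7,1.6,0,0,0,0,-0.05,-2.7,1.6,0,0,0,0,0,-1.25,0,0,0,0,0,0,-1.25,0,0,0,0,0,0,-1.5,-0.5,0,0,0,0,0,-1.5,-0.5,0,0,0,0,0,-1.6,-0.2,0,0,0,0,0,-1.6,-0.2,0,0,0,0,0,-1.6,0.1,0,0,0,0,0,-1.6,0.1,0,0,0,0,0,0,0,0]

```text
time: 6.88
tcp_pos: [0.5649, 0.0554, 0.1974]
tool_rot: [[0.939, -0.311, 0.146], [-0.343, -0.851, 0.397], [0.001, -0.423, -0.906]]
force: [0.2, -0.8, 0.5]
finger_gap: -0.001
```

Call:
drive_tool:
  increments: [0,0,0,0,-1.5,0.4,0,0,0,0,0,-1.5,0.4,0,0,0,0,0,-1.4,0.7,0,0,0,0,0,-1.4,0.7,0,0,0,0,0,-1.0,0.7,0,0,0,0,0,-0.9,0.7,0,0,0,0,0,0,0,0]

```text
time: 7.75
tcp_pos: [0.5937, 0.1348, 0.1965]
tool_rot: [[0.939, -0.312, 0.145], [-0.344, -0.851, 0.397], [-0.001, -0.422, -0.906]]
force: [0.0, 0.0, -0.0]
finger_gap: 0.002
```

```bash
python3 - <<'E'
from h import *
from station import *
S=get_state(); print(S["tcp_pos"],S["force"])
c=camera("side"); np.savez("s4.npz",**c)
im=cv2.resize(c["color"][90:260,150:340],None,fx=3.5,fy=3.5,interpolation=cv2.INTER_CUBIC)
b=np.load("box.npy")
for th in np.arange(1.2,2.01,.1):
  for y in(.08,-.08):
    q=(proj(c,lidpt(b,th,-.16,y,.04))[0]-[150,90]+.4)*3.5
    cv2.circle(im,tuple(int(v) for v in q),3,(0,255 if round(th*10)%2 else 0,255),1)
cv2.imwrite("pics/s4.png",np.clip(im*1.5,0,255).astype(np.uint8))
E
```

```text
[0.59370159 0.13477277 0.19645727] [ 0.03838977  0.02609929 -0.01595091]
```

View pics/s4.png

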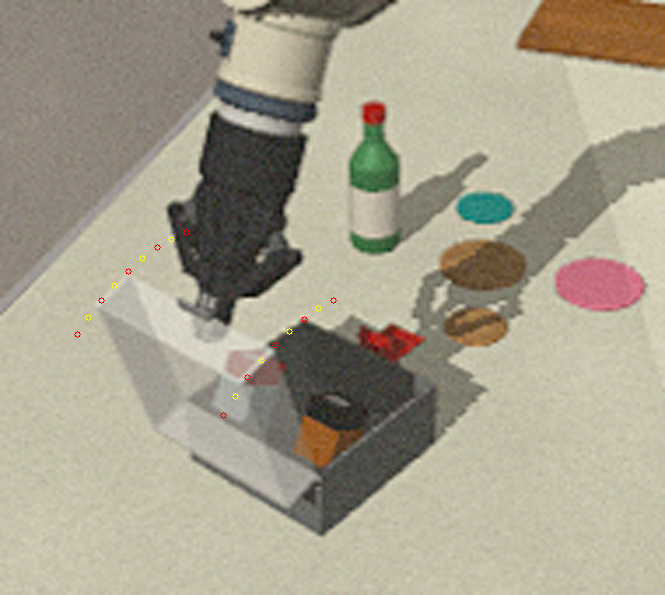

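The lid's plate corner is at (98,305), so it stands at about 1.81 rad, past upright. Next I'll back out, turn for the jar and open the fingers.

```bash
cat >> h.py <<'E'
A=np.array([-np.sin(np.radians(28)),0,np.cos(np.radians(28))]); N=np.array([A[2],0,-A[0]]); F=np.array([.0573,-.049,.0134])
def jarR(b): return tool(b,-A,N)
E
python3 - <<'E'
from h import *
from station import *
b=np.load("box.npy"); S=get_state(); S["tcp_pos"]=S["tcp_pos"]+S["tool_rot"]@[0,.10,-.05]; print(S["tcp_pos"])
plan(S,box2w(b,F+.15*A)[0],jarR(b))
print(S["joint_positions"])
E
```

```text
[0.55514767 0.02943596 0.19964595]
shift cm [5.08 4.47 3.85] rows 2 each [2.54 2.24 1.92] | turn [ 0.041  0.042 -1.57 ] rows 9 each [ 0.0045  0.0047 -0.1744]
  shift in target axes cm [-4.67  5.07  3.61]
[  0.32024713  22.81301231 105.60847544  32.60957549  47.26780805
  -1.10435941]
```

Call:
drive_tool:
  increments: [0,0,0,0,2.5,0,0,0,0,0,0,3.5,0,0,0,0,0,0,4,0,0,0,0,0,0,0,-2.5,0,0,0,0,0,0,-2.5,0]

```text
time: 8.43
tcp_pos: [0.5546, 0.0279, 0.1999]
tool_rot: [[0.938, -0.314, 0.145], [-0.346, -0.85, 0.397], [-0.001, -0.422, -0.907]]
force: [-0.5, 0.5, -0.2]
finger_gap: 0.002
```

Call:
drive_tool:
  increments: [0.0045,0.0047,-0.1744,0,0,0,6.4,0.0045,0.0047,-0.1744,0,0,0,6.4,0.0045,0.0047,-0.1744,0,0,0,6.4,0.0045,0.0047,-0.1744,0,0,0,6.4,0.0045,0.0047,-0.1744,0,0,0,6.4,0.0045,0.0047,-0.1744,0,0,0,6.4,0.0045,0.0047,-0.1744,0,0,0,6.4,0.0045,0.0047,-0.1744,0,0,0,6.4,0.0045,0.0047,-0.1744,0,0,0,6.4,0,0,0,-2.3,2.5,1.8,6.4,0,0,0,-2.3,2.5,1.8,6.4,0,0,0,0,0,0,6.4,0,0,0,0,0,0,6.4]

```text
time: 10.05
tcp_pos: [0.5934, -0.0103, 0.1469]
tool_rot: [[0.306, 0.938, 0.163], [0.828, -0.346, 0.441], [0.47, -0.0, -0.883]]
force: [0.0, 0.1, 0.3]
finger_gap: 0.752
```

```bash
python3 - <<'E'
from h import *
from station import *
b=np.load("box.npy"); S=get_state(); c=camera("wrist")
T=np.eye(4);T[:3,:3]=S["tool_rot"];T[:3,3]=S["tcp_pos"];T=T@c["hand_eye"]
c["position"]=T[:3,3];c["rotation"]=T[:3,:3]; np.savez("w2.npz",**c)
plan(S,box2w(b,F+.15*A)[0],jarR(b)); print(S["joint_positions"].round(1),S["finger_gap"])
im=np.clip(cv2.resize(c["color"],(800,600),interpolation=cv2.INTER_CUBIC)*1.5,0,255).astype(np.uint8)
for u in(-.019,.019):
  for v in(-.019,.019):
    P=box2w(b,F+.09*A+u*N+np.array([0,v,0]))[0]; q=(proj(c,P)[0]+.5)*800/512-.5; print((u,v),q.round(1)); cv2.circle(im,tuple(int(x) for x in q),4,(0,255,0),1)
for p in((.08,-.08,.07),(-.08,-.08,.07),(-.08,.08,.07),(.08,.08,.07)):
    q=(proj(c,box2w(b,p)[0])[0]+.5)*800/512-.5; print(p,q.round(1)); cv2.circle(im,tuple(int(x) for x in q),4,(255,255,0),1)
cv2.imwrite("pics/w2.png",im)
E
```

```text
shift cm [-0.06  0.11  0.08] rows 1 each [-0.06  0.11  0.08] | turn [ 0.001 -0.    -0.001] rows 1 each [ 0.0006 -0.0005 -0.0015]
  shift in target axes cm [-0.06  0.11  0.08]
[ -15.9   28.6  105.7   37.7   50.1 -111.4] 0.7518525806604939
(-0.019, -0.019) [356.2 370.5]
(-0.019, 0.019) [353.4 283.8]
(0.019, -0.019) [447.  370.3]
(0.019, 0.019) [449.3 283.6]
(0.08, -0.08, 0.07) [492.2 347.3]
(-0.08, -0.08, 0.07) [159.4 425. ]
(-0.08, 0.08, 0.07) [ 95.  -31.2]
(0.08, 0.08, 0.07) [508.3   7.4]
```

View pics/w2.png

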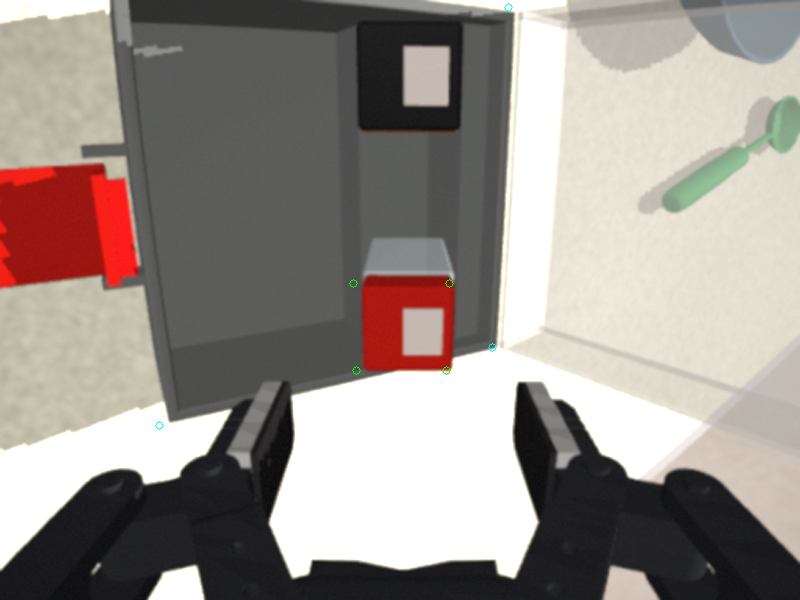

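The wrist view shows the red cap's top face at columns 363 to 453 and rows 286 to 369. It sits about 2.5 mm towards tool +x from where I expected and is centred in y. I'll correct for that and go in along the jar's axis.

Call:
drive_tool:
  increments: [0,0,0,0.25,0.11,0,6.4,0,0,0,0,0,2.5,6.4,0,0,0,0,0,2.5,6.4,0,0,0,0,0,2.2,6.4,0,0,0,0,0,1.8,6.4,0,0,0,0,0,1.5,6.4,0,0,0,0,0,0,6.4]
  newtons: 30

```text
time: 10.98
tcp_pos: [0.6124, 0.0381, 0.054]
tool_rot: [[0.305, 0.939, 0.161], [0.828, -0.345, 0.441], [0.469, -0.001, -0.883]]
force: [0.1, -0.2, 0.2]
finger_gap: 0.753
```

Call:
drive_tool:
  increments: [0,0,0,0,0,0,5.4,0,0,0,0,0,0,4.8,0,0,0,0,0,0,4.3,0,0,0,0,0,0,4.1]
  newtons: 20

```text
time: 11.48
tcp_pos: [0.6131, 0.0373, 0.0554]
tool_rot: [[0.305, 0.938, 0.164], [0.828, -0.346, 0.44], [0.47, 0.001, -0.883]]
force: [-0.8, 0.4, 0.7]
finger_gap: 0.481
```

```bash
python3 - <<'E'
from h import *
from station import *
S=get_state();b=np.load("box.npy"); print(S["force"],S["moment"],S["finger_gap"]*85.4, S["tool_rot"].T@S["force"]); plan(S,box2w(b,F+.045*A)[0],jarR(b))
c=camera("wrist"); 
cv2.imwrite("pics/w3.png",np.clip(cv2.resize(c["color"],(800,600),interpolation=cv2.INTER_CUBIC)*1.3,0,255).astype(np.uint8))
E
```

```text
[-0.79185419  0.39448515  0.73520209] [-0.19478208  0.15624602  0.00461715] 41.04859304595095 [ 0.43058476 -0.87860378 -0.6048354 ]
shift cm [-0.31 -0.09  0.09] rows 1 each [-0.31 -0.09  0.09] | turn [ 0.002 -0.    -0.001] rows 1 each [ 0.0017 -0.0003 -0.0007]
  shift in target axes cm [-0.31 -0.09  0.09]
```

View pics/w3.png

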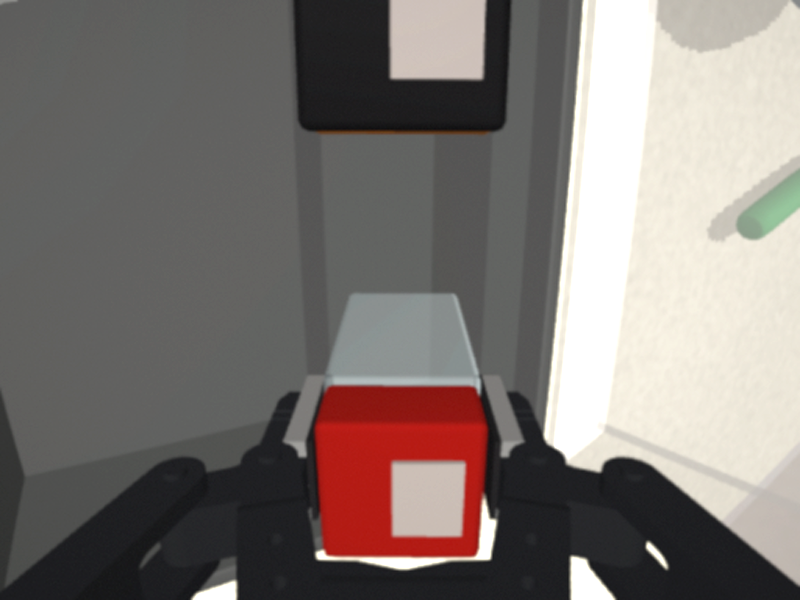

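The jar is centred between the jaws (cap at columns 318 to 488, tips at 310 and 492). I'll grip it.

Call:
drive_tool:
  increments: [0,0,0,0,0,0,3.6,0,0,0,0,0,0,3.6,0,0,0,0,0,0,3.6]
  newtons: 45

```text
time: 11.9
tcp_pos: [0.613, 0.0373, 0.0553]
tool_rot: [[0.305, 0.938, 0.163], [0.828, -0.346, 0.44], [0.47, 0.001, -0.883]]
force: [-1.1, -2.4, 5.0]
finger_gap: 0.459
```

Call:
drive_tool:
  increments: [0,0,0,0,0,-0.3,3.6,0,0,0,0,0,-0.5,3.6]

```text
time: 12.15
tcp_pos: [0.6112, 0.0341, 0.0618]
tool_rot: [[0.305, 0.938, 0.162], [0.828, -0.346, 0.441], [0.469, -0.0, -0.883]]
force: [-1.3, -0.6, -0.4]
finger_gap: 0.464
```

It holds on the body at about 39.5 mm, with low forces. I'll keep drawing along the axis.

Call:
drive_tool:
  increments: [0,0,0,0,0,-0.8,3.6,0,0,0,0,0,-1,3.6,0,0,0,0,0,-1,3.6,0,0,0,0,0,-1,3.6,0,0,0,0,0,-1,3.6,0,0,0,0,0,-1,3.6,0,0,0,0,0,-1.2,3.6,0,0,0,0,0,-1.4,3.6,0,0,0,0,0,-1.6,3.6,0,0,0,0,0,-1.8,3.6,0,0,0,0,0,0,3.6]

```text
time: 13.52
tcp_pos: [0.5932, -0.019, 0.1681]
tool_rot: [[0.305, 0.938, 0.166], [0.829, -0.347, 0.44], [0.47, 0.004, -0.883]]
force: [-0.1, -0.1, -2.1]
finger_gap: 0.458
```

```bash
python3 - <<'E'
from h import *
from station import *
b=np.load("box.npy"); S=get_state(); print(S["force"],S["finger_gap"])
up=tool(b,(0,0,-1),(1,0,0))
# upright; TCP s~.043 above foot -> place TCP z = .006+.043+margin
plan(S,(.491,-.326,.13),up)
E
```

```text
[-0.10944363 -0.06224405 -2.13441701] 0.4582077688459579
shift cm [-30.34   1.05 -11.83] rows 7 each [-4.33  0.15 -1.69] | turn [ 0.004 -0.489 -0.001] rows 3 each [ 0.0014 -0.163  -0.0004]
  shift in target axes cm [-32.34   1.     3.81]
```

Call:
drive_tool:
  increments: [0,-0.0815,0,0,0,0,3.6,0,-0.0815,0,0,0,0,3.6,0,-0.0815,0,0,0,0,3.6,0,-0.0815,0,0,0,0,3.6,0,-0.0815,0,0,0,0,3.6,0,-0.0815,0,0,0,0,3.6,0,0,0,-2,0.1,0,3.6,0,0,0,-3.34,0.1,0,3.6,0,0,0,-4,0.1,0,3.6,0,0,0,-4,0.1,0,3.6,0,0,0,-4,0.1,0,3.6,0,0,0,-4,0.1,0,3.6,0,0,0,-4,0.1,0,3.6,0,0,0,-3.5,0.1,0.5,3.6,0,0,0,-2.5,0.1,1.3,3.6,0,0,0,-1,0.1,2,3.6,0,0,0,0,0,0,3.6,0,0,0,0,0,0,3.6]

```text
time: 15.78
tcp_pos: [0.4899, -0.3242, 0.1281]
tool_rot: [[0.346, 0.938, 0.0], [0.938, -0.346, 0.001], [0.001, -0.0, -1.0]]
force: [0.2, -0.4, 0.2]
finger_gap: 0.457
```

```bash
python3 - <<'E'
from h import *
from station import *
b=np.load("box.npy"); S=get_state(); print(S["tcp_pos"],S["force"],S["moment"],S["finger_gap"],S["joint_positions"].round(0))
plan(S,(.491,-.326,.062),tool(b,(0,0,-1),(1,0,0)))
ims=[]
for n,r in (("side",(100,240,210,350)),("top",(120,260,270,410))):
    c=camera(n)["color"][r[0]:r[1],r[2]:r[3]]; ims.append(cv2.resize(c,None,fx=2.8,fy=2.8,interpolation=cv2.INTER_CUBIC))
cv2.imwrite("pics/c5.png",np.clip(np.hstack(ims)*1.5,0,255).astype(np.uint8))
E
```

```text
[ 0.48991314 -0.32417975  0.12808882] [ 0.2219419  -0.38909901  0.21285996] [-0.01183848  0.01233812 -0.01570308] 0.45665927051397276 [ -35.   29.  102.    0.   49. -104.]
shift cm [-0.14  0.17  6.61] rows 2 each [-0.07  0.08  3.3 ] | turn [-0.    -0.001 -0.001] rows 1 each [-0.0001 -0.0005 -0.0007]
  shift in target axes cm [-0.13  0.16  6.61]
```

View pics/c5.png

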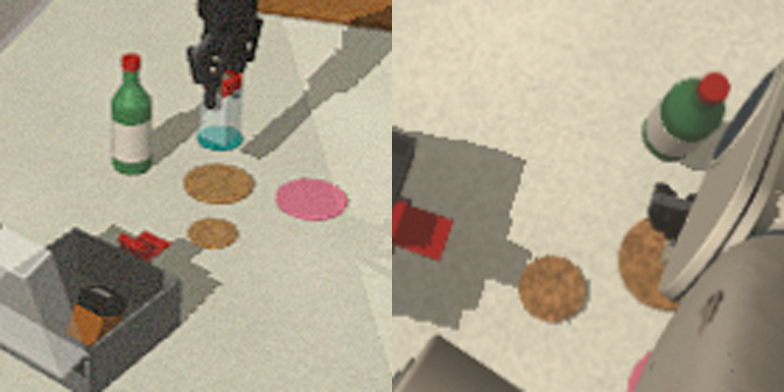

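The jar hangs upright in the gripper (side crop, about (220,115)), and the other things are where they were. Now I'll lower it slowly.

Call:
drive_tool:
  increments: [0,0,0,-0.07,0.08,2.3,3.6,0,0,0,-0.06,0.08,2.3,3.6,0,0,0,0,0,1.5,3.6,0,0,0,0,0,0.4,3.6,0,0,0,0,0,0,3.6,0,0,0,0,0,0,3.6]

```text
time: 16.62
tcp_pos: [0.4915, -0.327, 0.0641]
tool_rot: [[0.346, 0.938, 0.002], [0.938, -0.346, -0.001], [-0.0, 0.002, -1.0]]
force: [-0.6, 0.4, -1.3]
finger_gap: 0.46
```

Call:
drive_tool:
  increments: [0,0,0,0,0,0.2,3.6,0,0,0,0,0,0.2,3.6,0,0,0,0,0,0,3.6]

```text
time: 17.0
tcp_pos: [0.4909, -0.3267, 0.0592]
tool_rot: [[0.346, 0.938, 0.0], [0.938, -0.346, -0.0], [-0.0, 0.0, -1.0]]
force: [0.2, 0.7, -2.1]
finger_gap: 0.459
```

Call:
drive_tool:
  increments: [0,0,0,0,0,0.2,3.6,0,0,0,0,0,0.1,3.6,0,0,0,0,0,0,3.6]

```text
time: 17.38
tcp_pos: [0.4909, -0.3267, 0.0562]
tool_rot: [[0.346, 0.938, 0.0], [0.938, -0.346, -0.0], [-0.0, 0.0, -1.0]]
force: [-0.6, -0.3, -1.8]
finger_gap: 0.459
```

Call:
drive_tool:
  increments: [0,0,0,0,0,0.12,3.6,0,0,0,0,0,0,3.6]

```text
time: 17.62
tcp_pos: [0.4909, -0.3266, 0.055]
tool_rot: [[0.346, 0.938, 0.0], [0.938, -0.346, -0.0], [-0.0, 0.001, -1.0]]
force: [0.4, -0.4, -1.8]
finger_gap: 0.461
```

Call:
drive_tool:
  increments: [0,0,0,0,0,0.12,3.6,0,0,0,0,0,0,3.6]

```text
time: 17.88
tcp_pos: [0.491, -0.3267, 0.0539]
tool_rot: [[0.346, 0.938, 0.001], [0.938, -0.346, -0.0], [-0.0, 0.001, -1.0]]
force: [0.3, 0.1, -1.5]
finger_gap: 0.462
```

Call:
drive_tool:
  increments: [0,0,0,0,0,0.12,3.6,0,0,0,0,0,0,3.6]

```text
time: 18.12
tcp_pos: [0.4912, -0.3268, 0.0538]
tool_rot: [[0.346, 0.938, 0.001], [0.938, -0.346, -0.0], [-0.0, 0.001, -1.0]]
force: [-2.6, 1.3, 9.1]
finger_gap: 0.457
```

Call:
drive_tool:
  increments: [0,0,0,0,0,0.1,3.6,0,0,0,0,0,0,3.6]

```text
time: 18.38
tcp_pos: [0.4912, -0.3268, 0.0537]
tool_rot: [[0.346, 0.938, 0.001], [0.938, -0.346, -0.0], [-0.0, 0.001, -1.0]]
force: [-4.9, 2.5, 18.6]
finger_gap: 0.461
```

It is seated at z 0.0537. I'll ease the load off, open and withdraw.

Call:
drive_tool:
  increments: [0,0,0,0,0,-0.2,3.6,0,0,0,0,0,0,3.6,0,0,0,0,0,0,4.1,0,0,0,0,0,0,4.5,0,0,0,0,0,0,5.2,0,0,0,0,0,0,6.2,0,0,0,0,0,0,6.2]

```text
time: 19.25
tcp_pos: [0.491, -0.3267, 0.0537]
tool_rot: [[0.346, 0.938, 0.001], [0.938, -0.346, -0.0], [-0.0, 0.001, -1.0]]
force: [-0.3, -0.7, -0.2]
finger_gap: 0.726
```

Call:
drive_tool:
  increments: [0,0,0,0,0,-1,6.2,0,0,0,0,0,-2,6.2,0,0,0,0,0,-3,6.2,0,0,0,0,0,-4,6.2,0,0,0,0,0,-5,6.2,0,0,0,-3,5,-2,6.2,0,0,0,-3,5,0,6.2,0,0,0,0,0,0,6.2]

```text
time: 20.25
tcp_pos: [0.566, -0.4204, 0.2257]
tool_rot: [[0.347, 0.938, 0.004], [0.938, -0.347, -0.003], [-0.002, 0.005, -1.0]]
force: [-0.2, -0.1, -0.4]
finger_gap: 0.729
```

```bash
python3 - <<'E'
from h import *
from station import *
S=get_state(); print(S["tcp_pos"],S["force"],S["time"])
ims=[]
for n,r in (("side",(90,235,145,345)),("top",(110,260,180,400))):
    c=camera(n); np.savez(n+"F.npz",**c); ims.append(cv2.resize(c["color"][r[0]:r[1],r[2]:r[3]],(400,290),interpolation=cv2.INTER_CUBIC))
c=camera("side"); ims2=[cv2.resize(c["color"][120:190,250:346],(400,290),interpolation=cv2.INTER_CUBIC)]
c=camera("wrist")
T=np.eye(4);T[:3,:3]=S["tool_rot"];T[:3,3]=S["tcp_pos"];T=T@c["hand_eye"]; c["position"]=T[:3,3];c["rotation"]=T[:3,:3]; np.savez("wF.npz",**c)
ims2.append(cv2.resize(c["color"],(400,290)))
cv2.imwrite("pics/F.png",np.clip(np.vstack([np.hstack(ims),np.hstack(ims2)])*1.4,0,255).astype(np.uint8))
E
```

```text
[ 0.56601108 -0.42044577  0.22568129] [-0.23812486 -0.11731632 -0.396688  ] 20.25
```

View pics/F.png

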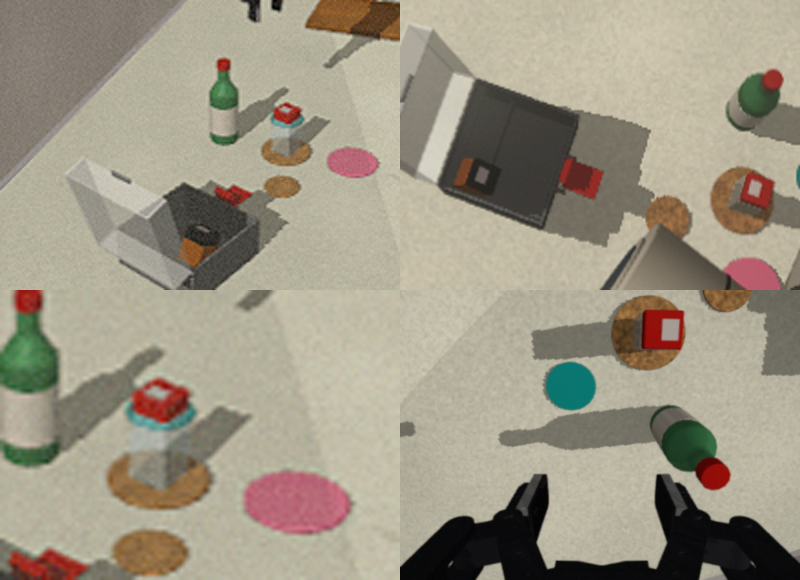

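All four panels show the jar upright on the large cork and the lid standing open. The bystanders are in place and the gripper is clear. I'll check the centring with numbers before handing in.

```bash
python3 - <<'E'
from h import *
from station import *
w=dict(np.load("wF.npz")); t=dict(np.load("topF.npz")); s=dict(np.load("sideF.npz"))
W=lambda x,y:[((x-400)*1.28,(y-290)*384/290)]
print("wrist: cap",onz(w,W(663,329),.096)[0].round(4),"coaster",onz(w,W(648.5,332.5),.006)[0].round(4))
Tm=lambda x,y:[((x-400)*220/400+180,y*150/290+110)]
print("top: cap",onz(t,Tm(757,190),.096)[0].round(4),"coaster",onz(t,Tm(742.5,200),.006)[0].round(4))
# lid: change over time, and angle
b=np.load("box.npy"); c=camera("side")
print("lid/jar2 region change",np.abs(c["color"].astype(int)-s["color"])[165:235,175:280].mean())
obs=np.array([(66,182),(66,182)])*[.5,.5]+[145,90]
r=least_squares(lambda q:proj(s,lidpt(b,q[0],-.16,-.08,.04))[0]-obs[0],[1.8]); print("lid",r.x,r.fun)
E
```

```text
wrist: cap [ 0.4945 -0.3314  0.096 ] coaster [ 0.494  -0.3302  0.006 ]
top: cap [ 0.4904 -0.328   0.096 ] coaster [ 0.4897 -0.3298  0.006 ]
lid/jar2 region change 3.1206802721088436
lid [1.88114334] [-2.41795027 -1.71199774]
```

```bash
python3 -c "from station import *; print(close_job())"
```

```text
the job is handed in; nothing more can be done
None
```

The job is handed in; the last motion ended at 20.25 s, out of 64 s allowed. I pressed the red clip and the lid popped up. I then pushed the lid back, drew the red-capped jar out along its slant, and stood it upright on the larger cork coaster. The pull forces stayed within a few newtons.

**Last checks:**
- **Jar:** It stands upright. The wrist and top cameras put its cap about 1.3 mm and 1.9 mm from the coaster's centre. The two views differ by about 4 mm on absolute position, but agree that the jar is centred.
- **Setting down:** The downward force reached 18.6 N while I was confirming the jar was seated. I eased it off before opening the fingers.
- **Lid:** It stands past upright at roughly 1.8–1.9 rad. Two readings gave 1.81 and 1.88, and the later one was a rough fit, about 2–3 pixels off. I did not separately confirm it was steady. Comparing two side pictures around the box showed only a small difference, probably image noise, and the lid's hinge is stiff.
- **Other things:** By eye in the final pictures, the sauce bottle and black-capped jar look where they were. The bowl and spoon were outside that last view, and the arm never went near them. The gripper ended clear of everything.

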